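Fit a door-frame rail in its jig and hold the corner square

ROBOT

A 7-joint arm with a two-finger parallel gripper is mounted at the origin on a cart in front of the work surface, level with it; the furniture and walls round the work are solid. World frame = base frame: x ahead of the robot, y to its left, z up, the work surface at z = 0. Lengths are in m, angles in degrees, forces in N, time in s.
With the tool pointing down it reaches from about 0.4 to 0.875 m from the base axis. Payload 4.4 kg.
Tool frame: the origin (TCP) lies at the very end of the fingers, on their centre line; the grasp point (between the pads) lies 19 mm behind it; z points along the fingers, y is the line along which they close (so a half turn about z gives the same grasp; the last joint's range is limited). The gripper opens to 85 mm and grips with 20 to 120 N. Pads are 22 mm wide; open, the fingers measure 114 mm over their backs; the gripper's body (76 mm by 85 mm) begins 54 mm behind the grasp point. The pads swing forward as they close: fully open they stand 13 mm farther back than shut.
Start: joints at [70.141, 36.005, 2.206, 86.941, -1.547, 57.084, -1.146], TCP at [0.18, -0.625, 0.231] pointing down, gripper open.
Joint ranges: [-175.42, 175.42], [-21.48, 121.26], [-71.46, 75.88], [10.55, 141.38], [-63.04, 243.04], [13.31, 113.54], [-168.57, 168.57]. Speed limits (degrees/s): [147.25, 147.25, 180, 180, 180, 180, 180].

INTERFACE

Orientations are given as a 3x3 rotation matrix whose columns are the frame's x, y, z axes.
In Python, from station import manip gives the robot as it stands. The module is installed in compiled form; this text tells all that it offers.
- The arm moves only by the tool servo_tool, never from a script. Its argument "commands" is a list of rows, each a list of 6 numbers: the shift along the tool's x, y, z in mm, then the turn, a rotation vector about the tool's x, y, z in degrees. In form: [[tx, ty, tz, rx, ry, rz], ...]. A call has 1 to 12 rows; each row shifts and turns the commanded pose from where the row before left it, along the tool's axes as they then stand; what a row does not reach is not made up. A row lasts 1/8 s, in which the tool goes at most 62.5 mm and 10.7 degrees, less where a joint would pass 70% of its speed; a pose out of reach is approached as far as the arm can. A call with a gripper value outside its range is refused whole. "fingers" is the gripper's target within -1 to 1 (shut at 1, half-way at 0, fully open at -1), set as the call begins (left out, the last holds). The fingers move at their own pace and stop on an object; "newtons" is the grip in N (left out, the last holds). Time passes only in rows, so rows that do not move let the fingers close. It gives the time, the measured TCP pose, the force, the opening and the grip force at its end, in the units of the state.
- manip.observe(): the state, without advancing time (a new reading comes with each control period).
- manip.get_image(name): name is "scene" or "top" or "wrist"; returns a dict with "img" (384x512x3 uint8, red, green, blue), "K" (3x3 intrinsics, pixels), "view" (4x4, takes a point from world to camera coordinates); the wrist camera has in their place "mount" (4x4, takes a point from camera to tool coordinates, whose origin is the TCP and whose axes are the flange's). Camera axes: x right, y down, z forward; pixel columns grow to the right and rows downward; lengths in m; the calibration is good to about 2 mm. A picture is of the moment at which its call begins: read the wrist's pose just before it. There is no depth.
- manip.close_job(): hands the job in; it is judged then, once.
Trained networks look in a picture, given as the dict that the camera call returned (one of the last four; its "shot" number tells which), for a name from the list of things; names that differ only in an ending like _2 or _b are one class to them, and where a whole thing is asked for, a point or a joint stands for the part that bears it (a point fixed in the world has none). Each returns a list of dicts, best first, with "p" (0 to 1); they miss things now and then, are a little off and sometimes report something else, mostly with a low value. They report only what shows in the picture. A call takes as long as a camera call.
- manip.boxes_of(picture, label): "bbox" ([left, top, right, bottom] in pixels, round what is visible of it).
- manip.regions_of(picture, label): "region" (384x512 bool, what is visible of it) and "bbox" ([left, top, right, bottom] in pixels, round what is visible of it).
- manip.spot_point(picture, label): "centre" ([row, column] in pixels: a listed point, or the origin of a listed thing).
The state is a dict: "time": time; "q": joint angles; "joint_velocities": joint speeds; "tau": joint torques, N m; "tool_pos": TCP position; "eef_rot": TCP orientation; "contact_force": force on the tool from outside, world axes, zero at the start; "moment": the same for the moment, N m; "opening": finger opening in m; "grip_force": force on a finger pad.
Only numpy, scipy, OpenCV 4.12 (cv2) and the standard library are available. Lean on these libraries where they do the work, as an engineer would, in place of code of your own. Each camera call takes 0.05 s, during which the arm holds its last target. There are 200 camera calls.

TASK

Lay the loose grooved rail flat in the pocket of the grey jig board and slide it home, so that its stub tenon goes into the groove of the screwed-down stile and the rail's end closes tight on the stile; then let go of it. Then take the L-shaped aluminium square by its upright diagonal brace, set it flat on the jig board, push its outer corner into the inside corner between rail and stile until both outer faces bear firmly, and finish while still gripping the square and pressing it against both, so the corner is held square for pinning. Leave the other things on the bench where they are.

Things in the scene. Friction and masses are not known exactly. Their poses are not given: they have to be found in the camera images.
- jig: Fixed grey laminated jig board with brown wooden stop blocks, 12 mm thick; origin on the bench under it (z = 0). Board spans x -85..105, y -105..125 mm. The stile lies along its left (+y) side. Rail pocket open toward -y: 2 stop blocks, face x = 85 (y -74..-38 and 38..72), 1 keeper block, face x = 40 (y -74..-46).
- stile: Fixed pale wooden bar screwed to the jig, along the jig's x: jig x -85..85, y 75..117, z 12..38 mm. Origin: middle of its inner lower edge, jig (0, 75, 12). In its inner face (y = 75) a groove 11 mm deep, jig z 19.5..30.5, open at both ends.
- rail_home (a point): Where rail_center is when the rail is home: jig (64, 0, 25) mm, jig axes. Rail is 42 wide, pocket 45: 3 mm play in x. Blocks are 27 mm high over the bench (15 over the board), top 4 mm bevelled, none at y -38..38, so fingers fit there. To clear the stile the tenon needs the rail 11 mm or more toward -y of home when lowered; from there slide it along +y until its end stops on the stile.
- frame_corner (a point): Inside corner between home rail and stile, at the board's top: jig (43, 75, 12) mm, jig axes. Rail's inner face runs from it along -y, the stile's along -x. The square's corner belongs here.
- rail_center (a point): Centre of the loose rail, half-way up: pale wooden bar lying along its own y, 42 (x) x 150 (y) x 26 (z) mm, 0.11 to 0.22 kg, plus a 9 mm long, 8 mm thick stub tenon on its +y end. A groove runs in its -x edge. Home, its axes match the jig's. Grip across the 42 mm. It starts with its tenon end to the robot's left, within 40 degrees.
- square_grip (a point): Grip point of the loose aluminium square, mid-brace, 38 mm above its underside. Square: 2 legs 18 wide, 20 high, 110 mm long, at right angles; outer faces look to its own +x and +y. Brace: 12 mm thick, upright, 52 mm high and 60 mm long at the top, running along (1, -1) in its x, y; grip it across, along (1, 1). 0.2 to 0.39 kg. It starts with its +x facing away from the robot, within 35 degrees.
- square_corner (a point): The square's outer corner (where the two outer faces meet; the metal itself is cut off by 10 mm there), on its underside, at (42, 42) mm from the brace's middle in the square's x, y. In place, the square's axes match the jig's. Friction can hold it off one face: press along both, 7 to 9 N, and do not bear down on the board.
- marker_red: felt marker with a red cap, 16 x 140 x 18 mm, lying to the left of the jig; origin under its middle. A bystander: leave it.
- tin_lid: round tin lid, 93 mm across, 7 mm thick, lying flat on the left side of the table; origin under its middle. A bystander: leave it.
- bottle: white squeeze bottle with a nozzle, 62 mm across, 208 mm tall, standing at the back left; origin under its middle. A bystander: leave it.

How it is judged:
By the outcome, as a careful person would: the job done as asked, in the order asked, and still so for the second after the job is handed in, while the arm keeps its last pose, push and grip.
It also fails if it takes over 72 s, if anything falls off the work surface, if the arm or the gripper's body presses on something with over 40 N, if the wrist force passes 120 N, or if a joint passes its speed limit or range.

## Working session

There is one attempt and no reset: what is moved stays moved. The work goes in short steps, Python scripts to look and compute and a tool call to move; the robot and the scene stay as the last step left them, time stands still between calls to the robot, and variables do not carry over. Pictures are saved under pics/ and viewed, at most 10 in all, crops included, and the job is handed in when it is done.

Besides the shell and the picture viewer there is one more tool, called after "Emit:" in YAML: its name, and indented under it one key for each argument. servo_tool: Moves the arm, as the interface text tells. Its arguments: {"type":"object","properties":{"commands":{"type":"array","items":{"type":"array","items":{"type":"number"}}},"fingers":{"type":"number"},"newtons":{"type":"number"}},"required":["commands"]}

```bash
mkdir -p pics; cat > h.py <<'E'
import numpy as np, cv2
from station import manip
def save(im,n): cv2.imwrite('pics/'+n+'.png',cv2.cvtColor(im['img'],cv2.COLOR_RGB2BGR))
def T_world_cam(im,st=None):
    if 'view' in im: return np.linalg.inv(im['view'])
    T=np.eye(4);T[:3,:3]=st['eef_rot'];T[:3,3]=st['tool_pos'];return T@im['mount']
def onplane(im,rc,z,st=None):
    M=T_world_cam(im,st);d=M[:3,:3]@np.linalg.inv(im['K'])@np.array([rc[1],rc[0],1.]);o=M[:3,3]
    return o+d*(z-o[2])/d[2]
def proj(im,P,st=None):
    V=np.linalg.inv(T_world_cam(im,st));P=np.atleast_2d(P);c=P@V[:3,:3].T+V[:3,3];u=c@im['K'].T
    return u[:,:2]/u[:,2:]
E
python3 - <<'E'
from h import *
s=manip.observe();print({k:np.round(v,3).tolist() for k,v in s.items()})
for n in ['scene','top']:
    im=manip.get_image(n);save(im,n+'0');print(n,np.round(T_world_cam(im),3).tolist(),im['K'].tolist())
    for l,z in [('jig',0),('stile',.012),('rail_home',.025),('frame_corner',.012),('rail_center',.013),('square_grip',.038),('square_corner',0),('marker_red',0),('tin_lid',0),('bottle',0)]:
        for d in manip.spot_point(im,l)[:2]:
            print(l,round(d['p'],2),np.round(d['centre']),np.round(onplane(im,d['centre'],z),3))
E
```

```text
{'time': 0.0, 'q': [70.14, 36.059, 2.204, 86.999, -1.549, 57.083, -1.144], 'joint_velocities': [0.035, 0.048, -0.01, -0.017, -0.024, 0.034, 0.042], 'tau': [-0.0, -56.34, 1.226, -19.344, 0.011, 0.01, 0.0], 'tool_pos': [0.18, -0.624, 0.23], 'eef_rot': [[0.961, 0.277, -0.001], [0.277, -0.961, 0.002], [-0.0, -0.002, -1.0]], 'contact_force': [-0.432, -0.078, 0.408], 'moment': [-0.043, 0.014, 0.004], 'grip_force': 0.0, 'opening': 0.085}
scene [[-0.889, -0.293, 0.351, 0.131], [-0.457, 0.571, -0.682, 0.778], [-0.001, -0.767, -0.642, 0.836], [0.0, 0.0, 0.0, 1.0]] [[406.0560580552332, 0.0, 250.71199504023022], [0.0, 406.0560580552332, 192.9722348924136], [0.0, 0.0, 1.0]]
jig 0.55 [161. 308.] [ 0.488 -0.358  0.   ]
jig 0.27 [269. 157.] [0.666 0.279 0.   ]
stile 0.6 [166. 296.] [ 0.508 -0.297  0.012]
frame_corner 0.74 [167. 297.] [ 0.506 -0.293  0.012]
frame_corner 0.64 [159. 286.] [ 0.556 -0.32   0.012]
rail_center 0.87 [280. 227.] [0.478 0.235 0.013]
square_grip 0.69 [221. 270.] [0.464 0.016 0.038]
square_corner 0.73 [231. 247.] [ 0.519  0.046 -0.   ]
tin_lid 0.57 [242. 189.] [0.644 0.16  0.   ]
bottle 0.9 [270. 158.] [0.661 0.279 0.   ]
top [[-0.014, -0.985, 0.171, 0.312], [-1.0, 0.012, -0.01, -0.068], [0.007, -0.171, -0.985, 1.363], [0.0, 0.0, 0.0, 1.0]] [[454.29089608785637, 0.0, 253.80514996782188], [0.0, 454.29089608785637, 189.99569259236216], [0.0, 0.0, 1.0]]
jig 0.76 [205. 350.] [ 0.499 -0.373  0.   ]
stile 0.82 [202. 324.] [ 0.508 -0.292  0.012]
stile 0.15 [205. 353.] [ 0.496 -0.378  0.012]
rail_home 0.62 [184. 358.] [ 0.56  -0.395  0.025]
frame_corner 0.75 [192. 327.] [ 0.538 -0.303  0.012]
rail_center 0.88 [215. 148.] [0.476 0.235 0.013]
rail_center 0.58 [155. 136.] [0.66  0.275 0.013]
square_grip 0.66 [213. 226.] [0.474 0.002 0.038]
square_corner 0.85 [197. 216.] [0.528 0.033 0.   ]
marker_red 0.71 [234. 282.] [ 0.414 -0.164  0.   ]
tin_lid 0.6 [153. 177.] [0.667 0.155 0.   ]
```

View pics/top0.png

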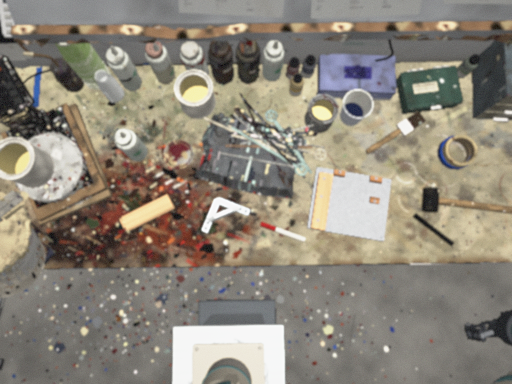

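View pics/scene0.png

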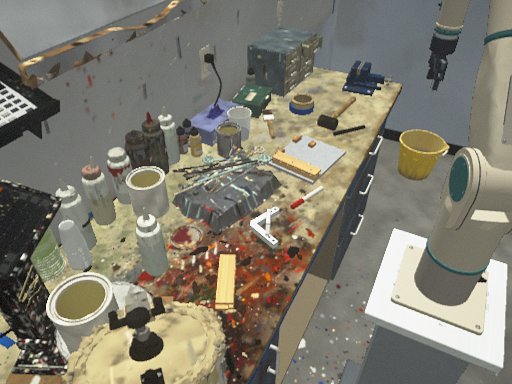

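The top view shows the rail near (148,215), the square near (226,213) with its corner up-left at (217,200), and the jig near (350,205) with the stile on its left. The scene view agrees. The tray of sticks at (250,160) has to be avoided. Next I'll go to a viewing pose above the jig.

```bash
cat >> h.py <<'E'
from scipy.spatial.transform import Rotation as R
def Rdown(deg): # tool x azimuth (deg), tool z down
    a=np.radians(deg);x=np.array([np.cos(a),np.sin(a),0]);z=np.array([0,0,-1.]);return np.stack([x,np.cross(z,x),z],1)
def plan(*wps,vmax=60,wmax=10,st=None):
    st=st or manip.observe();p=np.array(st['tool_pos']);r=R.from_matrix(st['eef_rot']);rows=[]
    for w in wps:
        q=np.array(w[:3]);r2=R.from_matrix(Rdown(w[3]));rv=(r.inv()*r2).as_rotvec(degrees=True)
        n=int(max(1,np.ceil(np.linalg.norm(q-p)*1e3/vmax),np.ceil(np.linalg.norm(rv)/wmax)))
        for i in range(n):
            ra=r*R.from_rotvec(rv*i/n,degrees=True)
            rows.append(np.r_[ra.inv().apply((q-p)*1e3/n),rv/n])
        p,r=q,r2
    out=[[round(float(v),1)+0.0 for v in x] for x in rows]
    for i in range(0,len(out),12): print(len(out[i:i+12]),out[i:i+12])
E
python3 - <<'E'
from h import *
im=manip.get_image('wrist');print(np.round(im['mount'],3).tolist(),im['K'].tolist())
plan((.46,-.36,.30,90),(.50,-.36,.30,90))
E
```

```text
[[-0.001, -0.947, -0.32, 0.083], [1.0, -0.001, -0.001, -0.0], [0.001, -0.32, 0.947, -0.142], [0.0, 0.0, 0.0, 1.0]] [[290.17452144372623, 0.0, 257.0377577691123], [0.0, 290.17452144372623, 191.89501341367105], [0.0, 0.0, 1.0]]
9 [[42.8, -22.1, -8.6, 0.0, 0.0, -9.2], [45.8, -14.9, -8.6, 0.0, 0.0, -9.2], [47.6, -7.4, -8.6, 0.0, 0.0, -9.2], [48.1, 0.3, -8.6, 0.0, 0.0, -9.2], [47.5, 8.1, -8.6, 0.0, 0.0, -9.2], [45.5, 15.6, -8.6, 0.0, 0.0, -9.2], [42.5, 22.7, -8.6, 0.0, 0.0, -9.2], [38.3, 29.2, -8.6, 0.0, 0.0, -9.2], [0.0, 40.0, 0.0, 0.0, 0.0, 0.0]]
```

Emit:
servo_tool:
  commands:
    - [42.8, -22.1, -8.6, 0, 0, -9.2]
    - [45.8, -14.9, -8.6, 0, 0, -9.2]
    - [47.6, -7.4, -8.6, 0, 0, -9.2]
    - [48.1, 0.3, -8.6, 0, 0, -9.2]
    - [47.5, 8.1, -8.6, 0, 0, -9.2]
    - [45.5, 15.6, -8.6, 0, 0, -9.2]
    - [42.5, 22.7, -8.6, 0, 0, -9.2]
    - [38.3, 29.2, -8.6, 0, 0, -9.2]
    - [30, 40, 0, 0, 0, 0]
    - [0, 0, 0, 0, 0, 0]
  fingers: -1
  newtons: 60

```text
time: 2.4
tool_pos: [0.5047, -0.3263, 0.3004]
eef_rot: [[-0.002, 1.0, 0.003], [1.0, 0.002, 0.002], [0.002, 0.003, -1.0]]
contact_force: [0.5, -0.0, -0.5]
opening: 0.0852
grip_force: 0.0
```

```bash
python3 - <<'E'
from h import *
st=manip.observe();print(np.round(st['tool_pos'],4),np.round(st['eef_rot'],3).tolist(),np.round(st['joint_velocities'],2),np.round(st['q'],1))
im=manip.get_image('wrist');save(im,'jig1')
for l,z in [('jig',0),('stile',.012),('rail_home',.025),('frame_corner',.012)]:
    for d in manip.spot_point(im,l)[:2]:
        print(l,round(d['p'],2),np.round(d['centre']),np.round(onplane(im,d['centre'],z,st),4))
plan((.46,-.1,.30,90),(.476,.235,.30,117))
E
```

```text
[ 0.5047 -0.3263  0.3004] [[-0.002, 1.0, 0.003], [1.0, 0.002, 0.002], [0.002, 0.003, -1.0]] [ 3.12 -0.54  4.09  1.54  1.88  0.81  1.34] [ 42.8  29.  -19.8  89.6  10.4  63.1  20.8]
jig 0.59 [178. 242.] [ 0.4813 -0.368   0.    ]
stile 0.59 [138. 258.] [ 0.5067 -0.3043  0.012 ]
rail_home 0.58 [196. 290.] [ 0.5559 -0.3899  0.025 ]
frame_corner 0.96 [144. 284.] [ 0.545  -0.3125  0.012 ]
10 [[58.0, -10.4, 0.0, 0.0, 0.0, -0.1], [58.0, -10.3, 0.0, 0.0, 0.0, -0.1], [58.0, -10.1, 0.0, 0.0, 0.0, -0.1], [58.0, -10.0, 0.0, 0.0, 0.0, -0.1], [55.8, 2.7, 0.0, 0.0, 0.0, -4.5], [55.5, 7.0, 0.0, 0.0, 0.0, -4.5], [54.7, 11.4, 0.0, 0.0, 0.0, -4.5], [53.7, 15.6, 0.0, 0.0, 0.0, -4.5], [52.3, 19.8, 0.0, 0.0, 0.0, -4.5], [50.6, 23.8, 0.0, 0.0, 0.0, -4.5]]
```

View pics/jig1.png

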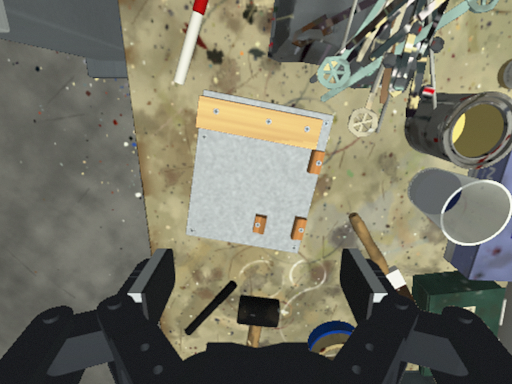

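The wrist view shows the board corners near (205,91), (332,114), (297,251) and (188,234), with the stile on top and the three blocks at (316,162), (299,229) and (260,224). I'll fit the jig's pose to these corners and go on to the rail.

```bash
cat >> h.py <<'E'
from scipy.optimize import least_squares
def fitpose(pts,px,im,st,x0):
    pts=np.array(pts)/1e3;px=np.array(px)
    def W(v): c,s=np.cos(v[2]),np.sin(v[2]);return np.c_[v[0]+c*pts[:,0]-s*pts[:,1],v[1]+s*pts[:,0]+c*pts[:,1],pts[:,2]]
    f=least_squares(lambda v:(proj(im,W(v),st)-px).ravel(),x0,loss='soft_l1',f_scale=1.5)
    return f.x,proj(im,W(f.x),st)-px
E
python3 - <<'E'
from h import *
import pickle
st=manip.observe();im=manip.get_image('wrist');pickle.dump((st,im),open('jig.pkl','wb'))
g=cv2.cvtColor(im['img'],cv2.COLOR_RGB2GRAY)
P=[(-85,125,12),(105,125,12),(105,-105,12),(-85,-105,12),(-85,75,38),(85,75,38)]
px=np.array([(205,91),(332,114),(297,251),(188,234),(197,127),(322,149)],np.float32)
c=cv2.cornerSubPix(g,px[:,None].copy(),(4,4),(-1,-1),(3,50,.01))[:,0]
print(c.tolist())
v,r=fitpose(P,c,im,st,[.49,-.37,-.1]);print(v,np.degrees(v[2]));print(np.round(r,1).tolist())
for n,q in [('home',(64,0)),('corner',(43,75)),]:
    cs,s=np.cos(v[2]),np.sin(v[2]);print(n,v[0]+(cs*q[0]-s*q[1])/1e3,v[1]+(s*q[0]+cs*q[1])/1e3)
E
```

```text
[[205.95314025878906, 90.56328582763672], [332.0, 114.0], [297.0, 251.0], [188.0, 234.0], [197.0, 127.0], [322.0, 149.0]]
[ 0.487314   -0.3808481  -0.19077796] -10.930771968519615
[[-1.1, -1.8], [4.7, 0.2], [3.2, 2.1], [-0.4, 0.7], [0.1, -0.3], [-3.9, 0.1]]
home 0.5501528534707282 -0.3929839603196851
corner 0.5437555660729831 -0.315362605565013
```

Emit:
servo_tool:
  commands:
    - [58, -10, 0, 0, 0, 0]
    - [58, -10, 0, 0, 0, 0]
    - [58, -10, 0, 0, 0, 0]
    - [58, -10, 0, 0, 0, 0]
    - [55.8, 2.7, 0, 0, 0, -4.5]
    - [55.5, 7, 0, 0, 0, -4.5]
    - [54.7, 11.4, 0, 0, 0, -4.5]
    - [53.7, 15.6, 0, 0, 0, -4.5]
    - [52.3, 19.8, 0, 0, 0, -4.5]
    - [50.6, 23.8, 0, 0, 0, -4.5]
    - [30, 0, 0, 0, 0, 0]
    - [0, 0, 0, 0, 0, 0]

```text
time: 4.2
tool_pos: [0.4653, 0.2652, 0.3003]
eef_rot: [[-0.452, 0.892, -0.0], [0.892, 0.452, 0.001], [0.001, 0.0, -1.0]]
contact_force: [-0.0, -0.2, -0.1]
opening: 0.0858
grip_force: 0.0
```

```bash
python3 - <<'E'
from h import *
st=manip.observe();print(np.round(st['tool_pos'],4),np.round(st['eef_rot'],3).tolist(),np.round(st['q'],1))
im=manip.get_image('wrist');save(im,'rail1')
for d in manip.spot_point(im,'rail_center')[:2]: print(round(d['p'],2),d['centre'],onplane(im,d['centre'],.013,st))
for d in manip.regions_of(im,'rail_center')[:1]:
    m=d['region'].astype(np.uint8);print(d['p'],cv2.minAreaRect(np.argwhere(m)[:,::-1].astype(np.float32)),d['bbox'])
E
```

```text
[0.4653 0.2652 0.3003] [[-0.452, 0.892, -0.0], [0.892, 0.452, 0.001], [0.001, 0.0, -1.0]] [ -9.   25.2 -34.5  99.3  16.   60.5 -22. ]
0.55 [175.1, 258.5] [0.48332409 0.2355014  0.013     ]
```

View pics/rail1.png

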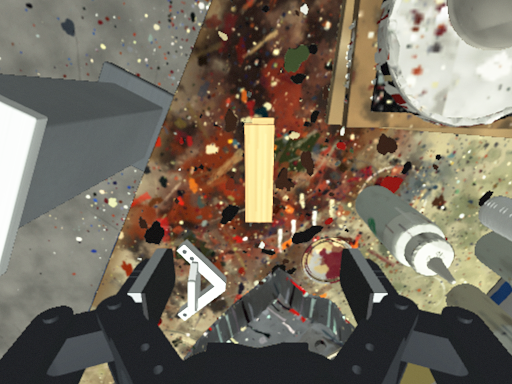

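The rail stands upright in the view: its top face spans about cols 246–274 and rows 125–221, with the tenon at rows 117–125. The square is at (200,285). I'll enlarge the rail and jig crops to refine the corners.

```bash
python3 - <<'E'
from h import *
import pickle
st,im=pickle.load(open('jig.pkl','rb'))
# pkl taken before move, same pose as jig1
a=im['img'][80:260,180:345]; b=cv2.cvtColor(cv2.imread('pics/rail1.png'),cv2.COLOR_BGR2RGB)[110:230,235:285]
a=cv2.resize(a,None,fx=3.3,fy=3.3,interpolation=cv2.INTER_CUBIC);b=cv2.resize(b,None,fx=4.9,fy=4.9,interpolation=cv2.INTER_CUBIC)
o=np.zeros((600,800,3),np.uint8);o[:a.shape[0],:a.shape[1]]=a;o[:b.shape[0],550:550+b.shape[1]]=b
save({'img':o},'crop1')
E
```

```text
(no output)
```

View pics/crop1.png

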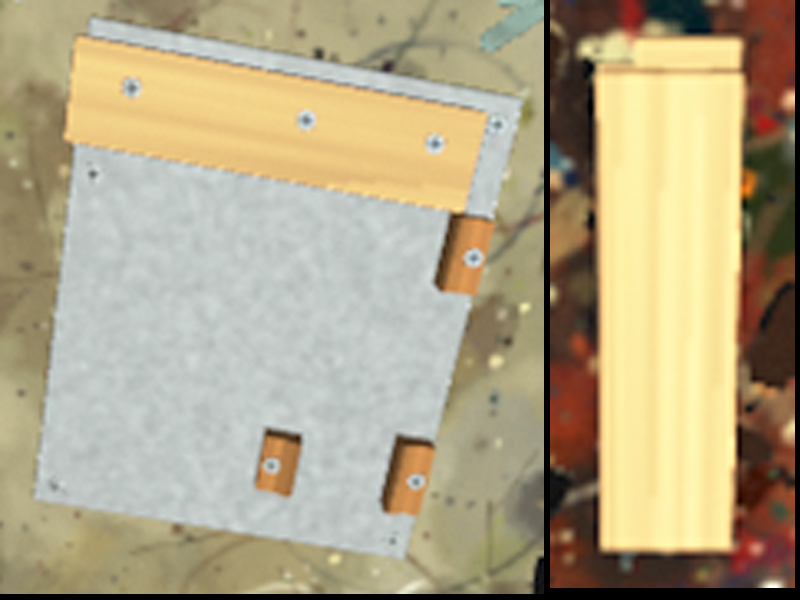

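The crop gives clean board corners at crop px (90,17), (522,97), (405,558) and (36,498). The stile top is at (76,38), (488,112), (462,211) and (65,140). The rail top is at (598,70), (743,72), (732,550) and (601,550).

```bash
python3 - <<'E'
from h import *
import pickle
st,im=pickle.load(open('jig.pkl','rb'))
P=[(-85,125,12),(105,125,12),(105,-105,12),(-85,-105,12),(-85,117,38),(85,117,38),(85,75,38),(-85,75,38)]
c=(np.array([(90,17),(522,97),(405,558),(36,498),(76,38),(488,112),(462,211),(65,140)])+.5)/3.3-.5+[180,80]
v,r=fitpose(P,c,im,st,[.49,-.37,-.1]);print(v,np.degrees(v[2]));print(np.round(r,1).tolist())
cs,s=np.cos(v[2]),np.sin(v[2])
for n,q in [('home',(64,0)),('corner',(43,75))]: print(n,v[0]+(cs*q[0]-s*q[1])/1e3,v[1]+(s*q[0]+cs*q[1])/1e3)
st=manip.observe();im=manip.get_image('wrist')
P=[(-21,75,26),(21,75,26),(21,-75,26),(-21,-75,26)]
c=(np.array([(48,70),(193,72),(182,550),(51,550)])+.5)/4.9-.5+[235,110]
v,r=fitpose(P,c,im,st,[.48,.235,.45]);print('rail',v,np.degrees(v[2]));print(np.round(r,1).tolist())
yaw=np.degrees(v[2])
plan((v[0],v[1],.06,90+yaw),(v[0],v[1],.006,90+yaw),st=st)
E
```

```text
[ 0.49062597 -0.37464215 -0.18279581] -10.473428577000615
[[-0.7, -0.4], [1.0, -0.1], [0.5, 0.7], [-0.8, 1.1], [-0.5, -1.0], [0.5, -0.3], [0.8, 0.5], [-0.7, 0.4]]
home 0.5535596891317521 -0.3862760403633263
corner 0.5465430269717649 -0.3087082219581874
rail [0.48439731 0.2333251  0.45565925] 26.10735166028698
[[-0.2, 0.1], [0.2, -0.1], [0.0, 0.1], [-0.0, -0.0]]
6 [[-6.5, 0.6, 48.0, 0.0, 0.0, 0.1], [-6.5, 0.6, 48.0, 0.0, 0.0, 0.1], [-6.5, 0.6, 48.0, 0.0, 0.0, 0.1], [-6.5, 0.6, 48.0, 0.0, 0.0, 0.1], [-6.5, 0.6, 48.0, 0.0, 0.0, 0.1], [0.0, 0.0, 54.0, 0.0, 0.0, 0.0]]
```

Emit:
servo_tool:
  commands:
    - [-6.5, 0.6, 48, 0, 0, 0.1]
    - [-6.5, 0.6, 48, 0, 0, 0.1]
    - [-6.5, 0.6, 48, 0, 0, 0.1]
    - [-6.5, 0.6, 48, 0, 0, 0.1]
    - [-6.5, 0.6, 48, 0, 0, 0.1]
    - [0, 0, 30, 0, 0, 0]
    - [0, 0, 20, 0, 0, 0]
    - [0, 0, 8, 0, 0, 0]
    - [0, 0, 0, 0, 0, 0]

```text
time: 5.52
tool_pos: [0.484, 0.2347, 0.0021]
eef_rot: [[-0.44, 0.898, 0.0], [0.898, 0.44, -0.0], [-0.0, -0.0, -1.0]]
contact_force: [0.1, -0.5, -0.0]
opening: 0.085
grip_force: 0.0
```

Emit:
servo_tool:
  commands:
    - [0, 0, 0, 0, 0, 0]
    - [0, 0, 0, 0, 0, 0]
    - [0, 0, 0, 0, 0, 0]
    - [0, 0, 0, 0, 0, 0]
    - [0, 0, 0, 0, 0, 0]
    - [0, 0, 0, 0, 0, 0]
  fingers: 1
  newtons: 60

```text
time: 6.28
tool_pos: [0.4841, 0.2356, 0.0031]
eef_rot: [[-0.441, 0.897, 0.001], [0.897, 0.441, 0.0], [-0.0, 0.001, -1.0]]
contact_force: [-0.4, 0.3, 5.9]
opening: 0.0407
grip_force: 61.5
```

Emit:
servo_tool:
  commands:
    - [0, 0, -15, 0, 0, 0]
    - [0, 0, -45, 0, 0, 0]
    - [0, 0, -60, 0, 0, 0]
    - [0, 0, 0, 0, 0, 0]

```text
time: 6.78
tool_pos: [0.4863, 0.2373, 0.1269]
eef_rot: [[-0.441, 0.897, 0.008], [0.897, 0.441, 0.005], [0.001, 0.009, -1.0]]
contact_force: [1.3, 0.8, -2.1]
opening: 0.0409
grip_force: 61.5
```

```bash
python3 - <<'E'
from h import *
st=manip.observe();print(np.round(st['tool_pos'],4),np.round(st['contact_force'],2),np.round(st['moment'],3),st['opening'],st['grip_force'])
im=manip.get_image('wrist');save(im,'held')
for d in manip.spot_point(im,'rail_center')[:2]: print(round(d['p'],2),d['centre'])
j=np.array([.49063,-.37464]);yaw=-10.47;a=np.radians(yaw);Rj=np.array([[np.cos(a),-np.sin(a)],[np.sin(a),np.cos(a)]])
for dy in (-22,-14,0): print(dy,j+Rj@np.array([64,dy])/1e3)
h=j+Rj@np.array([63,-20])/1e3
plan((.50,0,.17,100),(h[0],h[1],.13,90+yaw),st=st,vmax=45,wmax=7)
E
```

```text
[0.4863 0.2373 0.1269] [ 1.31  0.79 -2.14] [ 0.043 -0.019  0.002] 0.04091128434197492 61.4813038520515
0.67 [259.1, 256.5]
-22 [ 0.54956656 -0.40790383]
-14 [ 0.55102032 -0.40003703]
0 [ 0.55356441 -0.38627012]
12 [[-36.5, -15.3, -7.3, 0.1, 0.0, 2.7], [-37.2, -13.6, -7.3, 0.1, 0.0, 2.7], [-37.8, -11.8, -7.3, 0.1, 0.0, 2.7], [-38.3, -10.1, -7.3, 0.1, 0.0, 2.7], [-38.7, -8.3, -7.2, 0.1, 0.0, 2.7], [-39.1, -6.4, -7.2, 0.1, 0.0, 2.7], [-40.8, -2.2, 4.0, 0.0, 0.0, 2.0], [-40.9, -0.8, 4.0, 0.0, 0.0, 2.0], [-40.9, 0.7, 4.0, 0.0, 0.0, 2.0], [-40.8, 2.2, 4.0, 0.0, 0.0, 2.0], [-40.7, 3.6, 4.0, 0.0, 0.0, 2.0], [-40.6, 5.1, 4.0, 0.0, 0.0, 2.0]]
4 [[-40.3, 6.5, 4.0, 0.0, 0.0, 2.0], [-40.1, 7.9, 4.0, 0.0, 0.0, 2.0], [-39.8, 9.4, 4.0, 0.0, 0.0, 2.0], [-39.4, 10.8, 4.0, 0.0, 0.0, 2.0]]
```

View pics/held.png

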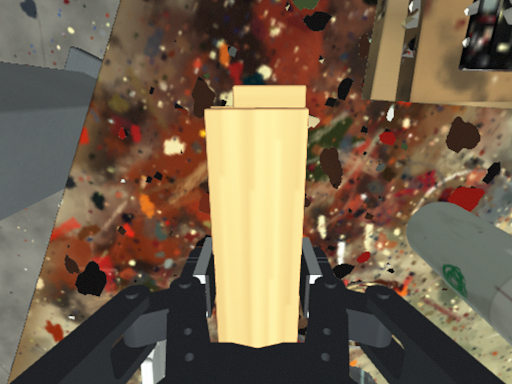

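The rail is held straight. Its tenon-end top edge runs from (205,110) to (308,109), and I'll use that to get the rail's offset in the tool frame.

```bash
python3 - <<'E'
from h import *
im=manip.get_image('wrist');K=im['K'];M=im['mount']
# rail in tool: center (cx,cy,cz), yaw, pitch ; tool x=rail y, tool y=rail x, tool z=-rail z
px=np.array([(205,110),(308,109),(215,342),(299,342)])
def res(v):
    cx,cy,ct,yaw,pit,s1,s2=v
    rot=R.from_euler('zy',[yaw,pit]).as_matrix()
    P=np.array([[75,-21,0],[75,21,0],[s1,-21,0],[s2,21,0]])/1e3@rot.T+[cx,cy,ct]
    c=(P-M[:3,3])@M[:3,:3];u=c@K.T;return (u[:,:2]/u[:,2:]-px).ravel()
f=least_squares(res,[0,0,-.025,0,0,-20,-20],x_scale=[.01,.01,.01,.1,.1,10,10]);print(np.round(f.x*[1e3,1e3,1e3,57.3,57.3,1,1],2),np.round(f.fun,2))
E
```

```text
[  1.94   0.29 -25.1   -0.08  -4.81 -36.84 -36.95] [-0.07 -0.37 -0.07  0.37  0.09 -0.    0.09  0.  ]
```

Emit:
servo_tool:
  commands:
    - [-36.5, -15.3, -7.3, 0, 0, 2.7]
    - [-37.2, -13.6, -7.3, 0, 0, 2.7]
    - [-37.8, -11.8, -7.3, 0, 0, 2.7]
    - [-38.3, -10.1, -7.3, 0, 0, 2.7]
    - [-38.7, -8.3, -7.2, 0, 0, 2.7]
    - [-39.1, -6.4, -7.2, 0, 0, 2.7]
    - [-40.8, -2.2, 4, 0, 0, 2]
    - [-40.9, -0.8, 4, 0, 0, 2]
    - [-40.9, 0.7, 4, 0, 0, 2]
    - [-40.8, 2.2, 4, 0, 0, 2]
    - [-40.7, 3.6, 4, 0, 0, 2]
    - [-40.6, 5.1, 4, 0, 0, 2]

```text
time: 8.43
tool_pos: [0.5262, -0.246, 0.1395]
eef_rot: [[0.036, 0.999, -0.004], [0.999, -0.036, 0.002], [0.001, -0.004, -1.0]]
contact_force: [0.8, 0.2, -1.4]
opening: 0.0409
grip_force: 61.5
```

Emit:
servo_tool:
  commands:
    - [-40.3, 6.5, 4, 0, 0, 2]
    - [-40.1, 7.9, 4, 0, 0, 2]
    - [-39.8, 9.4, 4, 0, 0, 2]
    - [-39.4, 10.8, 4, 0, 0, 2]
    - [0, 0, 0, 0, 0, 0]
    - [0, 0, 0, 0, 0, 0]
    - [0, 0, 0, 0, 0, 0]

```text
time: 9.3
tool_pos: [0.5482, -0.4052, 0.125]
eef_rot: [[0.171, 0.985, -0.001], [0.985, -0.171, 0.002], [0.002, -0.001, -1.0]]
contact_force: [0.4, -0.4, -2.1]
opening: 0.0409
grip_force: 61.4
```

```bash
cat >> h.py <<'E'
JO=np.array([.49063,-.37464]);JY=-10.47
def tojig(xy):
    a=np.radians(JY);return np.array([[np.cos(a),np.sin(a)],[-np.sin(a),np.cos(a)]])@(np.array(xy)[:2]-JO)*1e3
def tostate(st):
    e=st['eef_rot'];print('jig xy mm',np.round(tojig(st['tool_pos']),1),'z',round(st['tool_pos'][2]*1e3,1),'xaz',round(np.degrees(np.arctan2(e[1][0],e[0][0]))-JY,2),'zax',np.round(np.array(e)[:,2],3),'F jig',np.round(np.r_[tojig(np.array(st['contact_force'])[:2]+JO)/1e3,st['contact_force'][2]],1),'t',st['time'],'open',round(st['opening']*1e3,1),'grip',round(st['grip_force'],1))
E
python3 -c "
from h import *
tostate(manip.observe())"
```

```text
jig xy mm [ 62.1 -19.6] z 125.0 xaz 90.6 zax [-0.001  0.002 -1.   ] F jig [ 0.5 -0.3 -2.1] t 9.3 open 40.9 grip 61.4
```

The fit shows the rail pitched about 4.8° with the tenon end low, and otherwise well aligned. I'll level it, descend to just above the blocks, and look again.

Emit:
servo_tool:
  commands:
    - [0, 0, 0, 0, 4, 0.6]
    - [-2.1, 0, 30, 0, 0, 0]
    - [-2.1, 0, 30, 0, 0, 0]
    - [-1.8, 0, 25, 0, 0, 0]
    - [0, 0, 0, 0, 0, 0]
    - [0, 0, 0, 0, 0, 0]

```text
time: 10.05
tool_pos: [0.549, -0.4071, 0.0417]
eef_rot: [[0.183, 0.983, 0.014], [0.981, -0.183, 0.068], [0.069, 0.001, -0.998]]
contact_force: [0.0, -0.8, -2.2]
opening: 0.0411
grip_force: 61.4
```

```bash
python3 - <<'E'
from h import *
tostate(manip.observe())
im=manip.get_image('wrist');save(im,'over')
E
```

```text
jig xy mm [ 63.3 -21.3] z 41.7 xaz 89.91 zax [ 0.014  0.068 -0.998] F jig [ 0.2 -0.8 -2.2] t 10.05 open 41.1 grip 61.4
```

View pics/over.png

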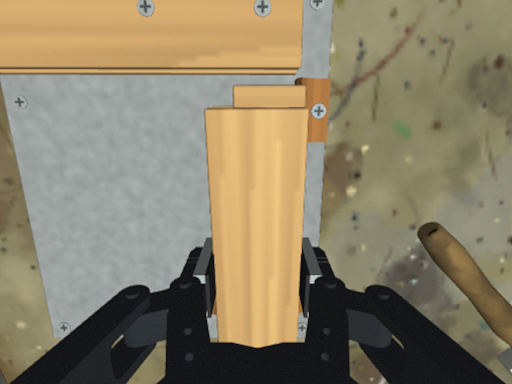

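The picture shows the stile's inner top end corner near (301,68), the stop block's outer edge at col 328 (rows 78–141), and the rail between. I'll check the jig pose against these.

```bash
python3 - <<'E'
from h import *
st=manip.observe();im=manip.get_image('wrist')
P=[(85,75,38),(105,72,27),(105,38,27),(85,117,38)];px=[(301,68),(328,78),(327,141),(0,0)]
a=np.radians(JY);Rj=np.array([[np.cos(a),-np.sin(a)],[np.sin(a),np.cos(a)]])
for p in P: print(p,np.round(proj(im,np.r_[JO+Rj@np.array(p[:2])/1e3,p[2]/1e3],st)[0],1))
v,r=fitpose(P[:3],px[:3],im,st,[*JO,a]);print(v,np.degrees(v[2]),np.round(r,1).tolist())
# rail shoulder corners in world assuming tool-frame fit
T=np.eye(4);T[:3,:3]=st['eef_rot'];T[:3,3]=st['tool_pos']
rot=R.from_euler('zy',[-.08,-4.81],degrees=True).as_matrix()
for q in [(75,-21,0),(75,21,0),(75,-21,26),(75,21,26),(-75,-21,26),(-75,21,26)]:
    t=rot@(np.array(q)/1e3)+[.0019,.0003,-.0251];w=T[:3,:3]@t+T[:3,3];print(q,np.round(tojig(w),1),round(w[2]*1e3,1))
E
```

```text
(85, 75, 38) [300.5  64.8]
(105, 72, 27) [335.5  74.5]
(105, 38, 27) [331.5 140.4]
(85, 117, 38) [303.8 -36.7]
[ 0.48787827 -0.37423714 -0.19547811] -11.200070905071383 [[-4.3, -0.5], [3.8, -0.5], [0.1, 2.0]]
(75, -21, 0) [42.9 53.6] 66.1
(75, 21, 0) [84.9 53.5] 66.2
(75, -21, 26) [42.9 53.2] 40.1
(75, 21, 26) [84.9 53.1] 40.2
(-75, -21, 26) [ 42.9 -96.8] 42.3
(-75, 21, 26) [ 84.9 -96.8] 42.4
```

Emit:
servo_tool:
  commands:
    - [0, -1.4, 0, 0, 0, 0]
    - [-0.8, 0, 11, 0, 0, 0]
    - [-0.8, 0, 11, 0, 0, 0]
    - [-0.2, 0, 3, 0, 0, 0]
    - [0, 0, 0, 0, 0, 0]

```text
time: 10.78
tool_pos: [0.547, -0.4062, 0.0157]
eef_rot: [[0.183, 0.983, 0.012], [0.981, -0.184, 0.07], [0.071, -0.001, -0.997]]
contact_force: [-0.7, 2.9, 4.0]
opening: 0.0408
grip_force: 62.6
```

Emit:
servo_tool:
  commands:
    - [-0.1, 0, 1.5, 0, 0, 0]
    - [-0.1, 0, 1.5, 0, 0, 0]
    - [-0.1, 0, 1.5, 0, 0, 0]
    - [0, 0, 0, 0, 0, 0]

```text
time: 11.28
tool_pos: [0.5471, -0.406, 0.015]
eef_rot: [[0.184, 0.983, 0.012], [0.98, -0.184, 0.069], [0.07, -0.001, -0.998]]
contact_force: [-7.7, 6.9, 27.4]
opening: 0.0409
grip_force: 64.8
```

```bash
python3 -c "
from h import *
tostate(manip.observe())"
```

```text
jig xy mm [ 61.2 -20.6] z 15.0 xaz 89.86 zax [ 0.012  0.069 -0.998] F jig [-8.8  5.4 27.4] t 11.275 open 40.9 grip 64.8
```

Emit:
servo_tool:
  commands:
    - [0.2, 0, -2.3, 0, 0, 0]
    - [0, 0, 0, 0, 0, 0]
    - [0, 0, 0, 0, 0, 0]

```text
time: 11.65
tool_pos: [0.5471, -0.4061, 0.015]
eef_rot: [[0.183, 0.983, 0.013], [0.98, -0.184, 0.07], [0.071, -0.0, -0.998]]
contact_force: [-3.7, 4.8, 13.6]
opening: 0.041
grip_force: 63.4
```

```bash
python3 -c "
from h import *
tostate(manip.observe())
im=manip.get_image('wrist');save(im,'down')"
```

```text
jig xy mm [ 61.3 -20.7] z 15.0 xaz 89.87 zax [ 0.013  0.07  -0.998] F jig [-4.5  4.1 13.6] t 11.65 open 41.0 grip 63.4
```

View pics/down.png

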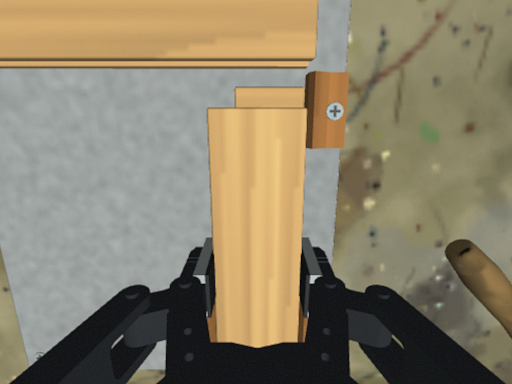

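The rail sits beside the stop block with about 1.7 mm of clearance, and its shoulder (row 109) is about 20 mm short of the stile. Now I'll slide it along +y.

Emit:
servo_tool:
  commands:
    - [3, 0, -0.6, 0, 0, 0]
    - [4, 0, 0.3, 0, 0, 0]
    - [4, 0, 0.3, 0, 0, 0]
    - [3, 0, 0.2, 0, 0, 0]
    - [0, 0, 0, 0, 0, 0]

```text
time: 12.32
tool_pos: [0.5497, -0.3963, 0.015]
eef_rot: [[0.185, 0.983, 0.014], [0.981, -0.185, 0.064], [0.066, 0.002, -0.998]]
contact_force: [-1.0, -2.6, 6.2]
opening: 0.0409
grip_force: 62.7
```

```bash
python3 -c "
from h import *
tostate(manip.observe())"
```

```text
jig xy mm [ 62.  -10.6] z 15.0 xaz 89.81 zax [ 0.014  0.064 -0.998] F jig [-0.5 -2.8  6.2] t 12.325 open 40.9 grip 62.7
```

Emit:
servo_tool:
  commands:
    - [2, 0, 0.1, 0, 0, 0]
    - [2, 0, 0.1, 0, 0, 0]
    - [2, 0, 0.1, 0, 0, 0]
    - [0, 0, 0, 0, 0, 0]
    - [0, 0, 0, 0, 0, 0]

```text
time: 12.95
tool_pos: [0.5507, -0.3905, 0.015]
eef_rot: [[0.185, 0.983, 0.014], [0.981, -0.185, 0.064], [0.066, 0.002, -0.998]]
contact_force: [-0.5, -3.6, 5.4]
opening: 0.0408
grip_force: 62.7
```

```bash
python3 -c "
from h import *
tostate(manip.observe())"
```

```text
jig xy mm [61.9 -4.7] z 15.0 xaz 89.8 zax [ 0.014  0.064 -0.998] F jig [ 0.2 -3.7  5.4] t 12.95 open 40.8 grip 62.7
```

Emit:
servo_tool:
  commands:
    - [1.5, 0, 0.1, 0, 0, 0]
    - [1.5, 0, 0.1, 0, 0, 0]
    - [0, 0, 0, 0, 0, 0]
    - [0, 0, 0, 0, 0, 0]

```text
time: 13.45
tool_pos: [0.5512, -0.3878, 0.0151]
eef_rot: [[0.185, 0.983, 0.014], [0.981, -0.186, 0.064], [0.066, 0.002, -0.998]]
contact_force: [-1.6, -3.3, 6.7]
opening: 0.0407
grip_force: 62.7
```

Emit:
servo_tool:
  commands:
    - [1.5, 0, 0.1, 0, 0, 0]
    - [1.5, 0, 0.1, 0, 0, 0]
    - [0, 0, 0, 0, 0, 0]
    - [0, 0, 0, 0, 0, 0]

```text
time: 13.95
tool_pos: [0.5512, -0.3878, 0.015]
eef_rot: [[0.186, 0.982, 0.014], [0.981, -0.186, 0.06], [0.062, 0.003, -0.998]]
contact_force: [0.1, -9.3, 4.3]
opening: 0.0409
grip_force: 62.5
```

```bash
python3 -c "
from h import *
tostate(manip.observe())"
```

```text
jig xy mm [61.9 -1.9] z 15.0 xaz 89.74 zax [ 0.014  0.06  -0.998] F jig [ 1.8 -9.1  4.3] t 13.95 open 40.9 grip 62.5
```

Emit:
servo_tool:
  commands:
    - [-1, 1.2, 0, 0, 0, 0]
    - [0, 1.2, 0, 0, 0, 0]
    - [0, 0.6, 0, 0, 0, 0]
    - [0, 0, 0, 0, 0, 0]
    - [1.5, 0, 0.1, 0, 0, 0]
    - [1.5, 0, 0.1, 0, 0, 0]
    - [0, 0, 0, 0, 0, 0]
    - [0, 0, 0, 0, 0, 0]

```text
time: 14.95
tool_pos: [0.5513, -0.3878, 0.0151]
eef_rot: [[0.187, 0.982, 0.009], [0.981, -0.187, 0.059], [0.06, -0.002, -0.998]]
contact_force: [-7.3, -10.6, 9.4]
opening: 0.0409
grip_force: 63.0
```

```bash
python3 -c "
from h import *
tostate(manip.observe())
im=manip.get_image('wrist');save(im,'home')"
```

```text
jig xy mm [62.  -1.9] z 15.1 xaz 89.68 zax [ 0.009  0.059 -0.998] F jig [ -5.3 -11.7   9.4] t 14.95 open 40.9 grip 63.0
```

View pics/home.png

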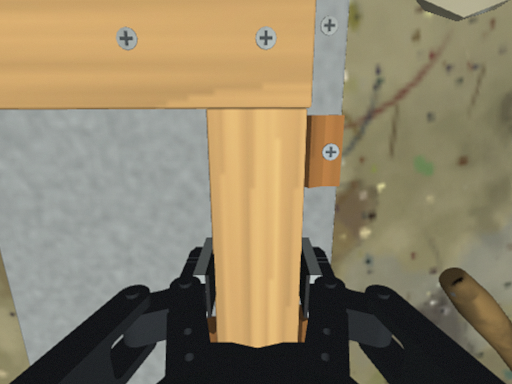

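The shoulder is closed on the stile at row 108. The rail's right edge (col 306) is still about 2.5 mm short of the stop, so I'll relax the y push, seat the rail in +x, and push again.

Emit:
servo_tool:
  commands:
    - [-4, 0, -0.3, 0, 0, 0]
    - [0, 1.5, 0, 0, 0, 0]
    - [0, 1.5, 0, 0, 0, 0]
    - [0, 0, 0, 0, 0, 0]
    - [0, 0, 0, 0, 0, 0]

```text
time: 15.62
tool_pos: [0.5513, -0.3878, 0.0152]
eef_rot: [[0.186, 0.983, 0.003], [0.98, -0.186, 0.066], [0.065, -0.009, -0.998]]
contact_force: [-12.6, -1.5, 17.0]
opening: 0.0412
grip_force: 63.7
```

```bash
python3 -c "
from h import *
tostate(manip.observe())"
```

```text
jig xy mm [62.1 -1.9] z 15.2 xaz 89.72 zax [ 0.003  0.066 -0.998] F jig [-12.1  -3.8  17. ] t 15.625 open 41.2 grip 63.7
```

Emit:
servo_tool:
  commands:
    - [0, 0, -2, 0, 0, 0]
    - [0, 1, 0, 0, 0, 0]
    - [0, 1, 0, 0, 0, 0]
    - [0, 0, 0, 0, 0, 0]
    - [0, 0, 0, 0, 0, 0]

```text
time: 16.25
tool_pos: [0.553, -0.3881, 0.0154]
eef_rot: [[0.186, 0.983, 0.003], [0.98, -0.186, 0.066], [0.066, -0.01, -0.998]]
contact_force: [-10.7, -2.5, 7.9]
opening: 0.0409
grip_force: 62.9
```

```bash
python3 -c "
from h import *
st=manip.observe();tostate(st)
im=manip.get_image('wrist')
# vertical edges profile just below the stile edge, and stile end
g=cv2.cvtColor(im['img'],cv2.COLOR_RGB2GRAY).astype(int)
for r in (98,114,200,240): print(r,[(c,abs(g[r,c+1]-g[r,c-1])) for c in range(195,345) if abs(g[r,c+1]-g[r,c-1])>18])
"
```

```text
jig xy mm [63.8 -1.9] z 15.4 xaz 89.72 zax [ 0.003  0.066 -0.998] F jig [-10.   -4.4   7.9] t 16.25 open 40.9 grip 62.9
98 [(305, np.int64(27)), (306, np.int64(26))]
114 [(206, np.int64(23)), (207, np.int64(21)), (208, np.int64(36)), (305, np.int64(33)), (306, np.int64(42)), (336, np.int64(20)), (337, np.int64(38)), (338, np.int64(20))]
200 [(211, np.int64(30)), (212, np.int64(25)), (302, np.int64(23)), (303, np.int64(28)), (331, np.int64(37)), (332, np.int64(38))]
240 [(204, np.int64(46)), (205, np.int64(83)), (206, np.int64(41)), (211, np.int64(25)), (212, np.int64(83)), (213, np.int64(67)), (300, np.int64(41)), (301, np.int64(120)), (302, np.int64(71)), (308, np.int64(32)), (309, np.int64(75)), (310, np.int64(50)), (329, np.int64(51)), (330, np.int64(31))]
```

Now the rail's edge is flush with the stile end (col 305.5), so the rail is home in x. I'll push once more in y, relax, release and lift.

Emit:
servo_tool:
  commands:
    - [2.5, 0, 0.1, 0, 0, 0]
    - [2.5, 0, 0.1, 0, 0, 0]
    - [0, 0, 0, 0, 0, 0]
    - [0, 0, 0, 0, 0, 0]
    - [0, -3.5, 0, 0, 0, 0]
    - [-2.5, 0, 0, 0, 0, 0]
    - [0, 0, 0, 0, 0, 0]

```text
time: 17.18
tool_pos: [0.553, -0.3881, 0.0154]
eef_rot: [[0.187, 0.982, 0.009], [0.98, -0.187, 0.062], [0.062, -0.002, -0.998]]
contact_force: [-3.4, -8.6, -0.0]
opening: 0.0408
grip_force: 62.2
```

Emit:
servo_tool:
  commands:
    - [0, 0, 0, 0, 0, 0]
    - [0, 0, 0, 0, 0, 0]
    - [0, 0, 0, 0, 0, 0]
    - [0, 0, 0, 0, 0, 0]
  fingers: -0.5

```text
time: 17.68
tool_pos: [0.5562, -0.3815, 0.0161]
eef_rot: [[0.183, 0.983, 0.013], [0.981, -0.184, 0.069], [0.07, -0.0, -0.998]]
contact_force: [0.3, 0.0, -0.2]
opening: 0.0642
grip_force: 0.0
```

Emit:
servo_tool:
  commands:
    - [1, 0, -15, 0, 0, 0]
    - [3.3, 0, -50, 0, 0, 0]
    - [3.3, 0, -50, 0, -4, 0]
    - [0, 0, -50, 0, 0, 0]
    - [0, 0, 0, 0, 0, 0]
  fingers: -1

```text
time: 18.3
tool_pos: [0.5593, -0.3834, 0.1878]
eef_rot: [[0.184, 0.983, 0.009], [0.983, -0.184, -0.005], [-0.004, 0.01, -1.0]]
contact_force: [0.3, 0.1, -0.1]
opening: 0.0854
grip_force: 0.0
```

```bash
python3 - <<'E'
from h import *
st=manip.observe();tostate(st)
im=manip.get_image('wrist');save(im,'rel')
plan((.50,-.15,.28,90),(.46,.05,.28,110),st=st,vmax=58)
E
```

```text
jig xy mm [69.1  3.9] z 187.8 xaz 89.89 zax [ 0.009 -0.005 -1.   ] F jig [ 0.3  0.2 -0.1] t 18.3 open 85.4 grip 0.0
9 [[43.6, -20.0, -18.8, 0.1, 0.1, -2.1], [44.4, -18.5, -18.7, 0.1, 0.1, -2.1], [45.0, -16.8, -18.6, 0.1, 0.1, -2.1], [45.6, -15.2, -18.6, 0.1, 0.1, -2.1], [46.2, -13.5, -18.5, 0.1, 0.1, -2.1], [50.0, -10.0, 0.0, 0.0, 0.0, -5.0], [50.7, -5.6, 0.0, 0.0, 0.0, -5.0], [51.0, -1.2, 0.0, 0.0, 0.0, -5.0], [50.9, 3.3, 0.0, 0.0, 0.0, -5.0]]
```

View pics/rel.png

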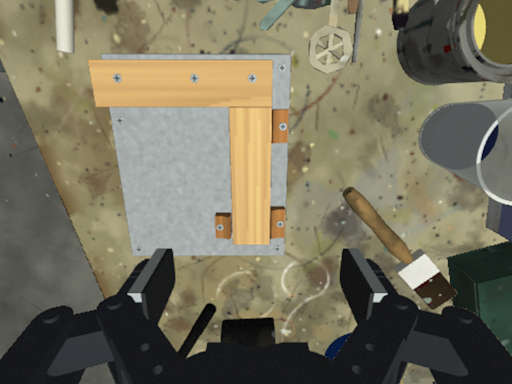

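The rail sits home against the stile between the blocks: corner at (231,107), stile top at (89..271, 60..107), rail end at row 244. I've used all ten picture views, so from here everything is numeric. I'll refit the jig from this pose, then look at the square.

```bash
python3 - <<'E'
from h import *
st=manip.observe();im=manip.get_image('wrist')
g=cv2.cvtColor(im['img'],cv2.COLOR_RGB2GRAY)
P=[(-85,117,38),(85,117,38),(85,75,38),(-85,75,38),(43,75,38),(43,-75,38),(85,-75,38),(-85,-105,12)]
px=np.array([(89,60),(271,60),(272,107),(95,107),(231,107),(233,244),(270,244),(133,254)],np.float32)
c=cv2.cornerSubPix(g,px[:,None].copy(),(3,3),(-1,-1),(3,50,.01))[:,0]
print(np.round(c-px,1).tolist())
for cc in (px,c):
    v,r=fitpose(P,cc,im,st,[*JO,np.radians(JY)]);print(v,np.degrees(v[2]),np.round(r,1).tolist())
E
```

```text
[[0.5, -0.0], [0.0, 0.0], [2.5, 1.600000023841858], [2.4000000953674316, -0.30000001192092896], [0.800000011920929, 0.10000000149011612], [2.700000047683716, 2.0], [0.4000000059604645, 1.600000023841858], [1.2999999523162842, 2.299999952316284]]
[ 0.48907409 -0.37435467 -0.18527307] -10.61536509810935 [[-2.7, -1.2], [3.0, -1.3], [1.2, -0.1], [-0.3, 0.1], [-1.8, -0.1], [0.5, 2.3], [0.9, 2.2], [-0.9, 3.6]]
[ 0.4907191  -0.37509792 -0.18679151] -10.702365309503685 [[-1.0, -0.8], [5.1, -0.6], [0.7, -1.1], [-0.6, 0.7], [-0.6, 0.4], [-0.8, 0.7], [2.0, 1.0], [-0.9, 1.5]]
```

Emit:
servo_tool:
  commands:
    - [43.6, -20, -18.8, 0, 0, -2.1]
    - [44.4, -18.5, -18.7, 0, 0, -2.1]
    - [45, -16.8, -18.6, 0, 0, -2.1]
    - [45.6, -15.2, -18.6, 0, 0, -2.1]
    - [46.2, -13.5, -18.5, 0, 0, -2.1]
    - [50, -10, 0, 0, 0, -5]
    - [50.7, -5.6, 0, 0, 0, -5]
    - [51, -1.2, 0, 0, 0, -5]
    - [50.9, 3.3, 0, 0, 0, -5]
    - [0, 0, 0, 0, 0, 0]

```text
time: 19.65
tool_pos: [0.4562, 0.0546, 0.274]
eef_rot: [[-0.348, 0.938, -0.002], [0.938, 0.348, 0.002], [0.003, -0.002, -1.0]]
contact_force: [-0.2, -0.1, 0.1]
opening: 0.0856
grip_force: 0.0
```

```bash
cat > sq.py <<'E'
from h import *
import pickle
st=manip.observe();print(np.round(st['tool_pos'],4))
im=manip.get_image('wrist');save(im,'sq1');pickle.dump((st,im),open('sq.pkl','wb'))
for l,z in [('square_grip',.038),('square_corner',0)]:
    for d in manip.spot_point(im,l)[:2]: print(l,round(d['p'],2),np.round(d['centre']),np.round(onplane(im,d['centre'],z,st),4))
for d in manip.regions_of(im,'square_grip')[:2]: print(d['p'],d['bbox'],d['region'].sum()); 
m=manip.regions_of(im,'square_grip')
if m:
    m=m[0]['region'];pickle.dump(m,open('m.pkl','wb'))
    def polys(v):
        c,s=np.cos(v[2]),np.sin(v[2])
        def H(pts,zs):
            w=[(v[0]+(c*x-s*y)/1e3,v[1]+(s*x+c*y)/1e3,z/1e3) for x,y in pts for z in zs]
            return cv2.convexHull(proj(im,np.array(w),st).astype(np.float32))
        A=[(-68,24),(-68,42),(32,42),(42,32),(42,24)];B=[(24,-68),(42,-68),(42,32),(32,42),(24,42)]
        t=4.24
        return [H(A,(0,20)),H(B,(0,20)),H([(-21.2-t,21.2-t),(-21.2+t,21.2+t),(21.2-t,-21.2-t),(21.2+t,-21.2+t)],(0,52))]
    def cost(v):
        k=np.zeros((384*4,512*4),np.uint8)
        for h in polys(v): cv2.fillConvexPoly(k,np.round((h+.5)*4-.5).astype(int),1)
        a=cv2.resize(k.astype(np.float32),(512,384),interpolation=cv2.INTER_AREA)
        return 1-np.minimum(a,m).sum()/np.maximum(a,m).sum()
    from scipy.optimize import minimize
    b=min((minimize(cost,[.472,.008,np.radians(y)],method='Nelder-Mead',options=dict(initial_simplex=[[.472,.008,np.radians(y)],[.482,.008,np.radians(y)],[.472,.018,np.radians(y)],[.472,.008,np.radians(y+8)]],xatol=1e-5,fatol=1e-5)) for y in (-10,-25)),key=lambda f:f.fun)
    v=b.x;print('fit',np.round(v,4),np.degrees(v[2]),'iou',1-b.fun)
    c,s=np.cos(v[2]),np.sin(v[2]);print('corner',v[0]+.042*(c-s),v[1]+.042*(s+c))
    plan((v[0],v[1],.12,135+np.degrees(v[2])),(v[0],v[1],.022,135+np.degrees(v[2])),st=st)
E
python3 sq.py
```

```text
[0.4562 0.0546 0.274 ]
square_grip 0.8 [192. 255.] [0.4689 0.0124 0.038 ]
square_corner 0.95 [185. 296.] [0.5273 0.0319 0.    ]
0.6 [235.3, 135.4, 296.5, 235.1] 2175
fit [ 0.4732  0.0138 -0.3871] -22.180364671508624 iou 0.8999661803245544
corner 0.5279667459475945 0.036862533415988205
5 [[-14.8, 0.7, 51.3, 0.0, 0.0, -0.8], [-14.8, 0.4, 51.3, 0.0, 0.0, -0.8], [-14.8, 0.2, 51.3, 0.0, 0.0, -0.8], [0.0, 0.0, 49.0, 0.0, 0.0, 0.0], [0.0, 0.0, 49.0, 0.0, 0.0, 0.0]]
```

Emit:
servo_tool:
  commands:
    - [0, 0, 52, 0, 0, -1.2]
    - [0, 0, 52, 0, 0, -1.2]
    - [0, 0, 0, 0, 0, 0]
    - [0, 0, 0, 0, 0, 0]

```text
time: 20.4
tool_pos: [0.4589, 0.0506, 0.1718]
eef_rot: [[-0.378, 0.926, 0.001], [0.926, 0.378, 0.0], [-0.0, 0.001, -1.0]]
contact_force: [0.5, -0.1, 0.6]
opening: 0.0856
grip_force: 0.0
```

```bash
sed -i 's/sq1/sq2/; s/\.12,135/.10,135/; s/\.022,135/.024,135/' sq.py; python3 sq.py
```

```text
[0.4589 0.0506 0.1718]
square_grip 0.73 [218. 255.] [0.4723 0.0146 0.038 ]
square_corner 0.66 [204. 310.] [0.5307 0.0385 0.    ]
square_corner 0.47 [216. 252.] [ 0.4738 -0.0007 -0.    ]
0.89 [226.1, 136.6, 306.9, 270.6] 3945
fit [ 0.4729  0.0136 -0.3942] -22.5876907808438 iou 0.9457725286483765
corner 0.527839994040581 0.03626761111010552
4 [[-19.8, -0.5, 35.9, 0.0, 0.0, -0.1], [-19.8, -0.6, 35.9, 0.0, 0.0, -0.1], [0.0, 0.0, 38.0, 0.0, 0.0, 0.0], [0.0, 0.0, 38.0, 0.0, 0.0, 0.0]]
```

Emit:
servo_tool:
  commands:
    - [-19.8, -0.5, 35.9, 0, 0, 0]
    - [-19.8, -0.5, 35.9, 0, 0, 0]
    - [0, 0, 38, 0, 0, 0]
    - [0, 0, 26, 0, 0, 0]
    - [0, 0, 12, 0, 0, 0]
    - [0, 0, 0, 0, 0, 0]
    - [0, 0, 0, 0, 0, 0]

```text
time: 21.52
tool_pos: [0.4727, 0.0139, 0.0238]
eef_rot: [[-0.379, 0.925, 0.002], [0.925, 0.379, 0.0], [-0.0, 0.002, -1.0]]
contact_force: [-0.1, 0.3, -0.6]
opening: 0.0853
grip_force: 0.0
```

Emit:
servo_tool:
  commands:
    - [0, 0, 0, 0, 0, 0]
    - [0, 0, 0, 0, 0, 0]
    - [0, 0, 0, 0, 0, 0]
    - [0, 0, 0, 0, 0, 0]
    - [0, 0, 0, 0, 0, 0]
    - [0, 0, 0, 0, 0, 0]
    - [0, 0, 0, 0, 0, 0]
    - [0, 0, 0, 0, 0, 0]
  fingers: 1
  newtons: 90

```text
time: 22.52
tool_pos: [0.4721, 0.0137, 0.023]
eef_rot: [[-0.379, 0.925, 0.0], [0.925, 0.379, -0.0], [-0.0, 0.0, -1.0]]
contact_force: [0.4, -0.1, 5.5]
opening: 0.0105
grip_force: 88.3
```

Emit:
servo_tool:
  commands:
    - [0, 0, -15, 0, 0, 0]
    - [0, 0, -40, 0, 0, 0]
    - [0, 0, -50, 0, 0, 0]
    - [0, 0, -40, 0, 0, 0]
    - [0, 0, 0, 0, 0, 0]
    - [0, 0, 0, 0, 0, 0]

```text
time: 23.28
tool_pos: [0.471, 0.0132, 0.1669]
eef_rot: [[-0.379, 0.925, -0.002], [0.926, 0.379, -0.0], [0.0, -0.002, -1.0]]
contact_force: [-0.8, -0.0, -3.3]
opening: 0.0107
grip_force: 88.2
```

```bash
cat > held.py <<'E'
# fit the held square's pose in tool frame from the wrist mask: x,y,yaw (about tool z), underside height u below... 
from h import *
from scipy.optimize import minimize
st=manip.observe();tostate(st);im=manip.get_image('wrist');K=im['K'];M=im['mount']
for l in ('square_grip','square_corner'):
    for d in manip.spot_point(im,l)[:1]: print(l,round(d['p'],2),np.round(d['centre']))
rs=manip.regions_of(im,'square_grip');print([(round(d['p'],2),np.round(d['bbox'])) for d in rs[:2]])
m=rs[0]['region'];ys,xs=np.nonzero(m)
R0=R.from_euler('z',135,degrees=True).as_matrix()@np.diag([1,-1,-1.])  # square axes = Rtool*Rrel ; tool x at +135deg of square
def pt(v,x,y,z):
    # tool x along square 135deg, tool y along 45deg, z down ; v: dx,dy,dz(mm, tool), rotvec deg
    a=np.array([(-x+y)/2**.5,(x+y)/2**.5,-z]);return a
def polys(v):
    rot=R.from_rotvec(v[3:],degrees=True).as_matrix()
    def H(pts,zs):
        P=np.array([pt(v,x,y,z) for x,y in pts for z in zs])@rot.T+v[:3]
        c=(P/1e3-M[:3,3])@M[:3,:3];u=c@K.T;return cv2.convexHull((u[:,:2]/u[:,2:]).astype(np.float32))
    A=[(-68,24),(-68,42),(32,42),(42,32),(42,24)];B=[(24,-68),(42,-68),(42,32),(32,42),(24,42)];t=4.24
    return [H(A,(0,20)),H(B,(0,20)),H([(-21.2-t,21.2-t),(-21.2+t,21.2+t),(21.2-t,-21.2-t),(21.2+t,-21.2+t)],(0,52))]
# evaluate only where the gripper does not hide: rows above the lowest mask row
lim=np.zeros_like(m);lim[:]=0;lim[:int(np.percentile(ys,99)),:]=1
def cost(v):
    k=np.zeros((384*4,512*4),np.uint8)
    for h in polys(v): cv2.fillConvexPoly(k,np.round((h+.5)*4-.5).astype(int),1)
    a=cv2.resize(k.astype(np.float32),(512,384),interpolation=cv2.INTER_AREA)
    return (1-np.minimum(a,m)[lim>0].sum()/np.maximum(a,m)[lim>0].sum())+1e-4*abs(v[1])
x0=np.array([0,0,24,0,0,0.]);S=np.vstack([x0]+[x0+np.eye(6)[i]*s for i,s in enumerate([4,2,4,3,3,3])])
f=minimize(cost,x0,method='Nelder-Mead',options=dict(initial_simplex=S,maxiter=900,xatol=1e-3,fatol=1e-6))
print('held',np.round(f.x,2),'iou',1-f.fun,'start',1-cost(x0))
E
python3 held.py; python3 - <<'E'
from h import *
st=manip.observe();a=np.radians(-10.55);Rj=np.array([[np.cos(a),-np.sin(a)],[np.sin(a),np.cos(a)]])
t=np.array([.4906,-.3748])+Rj@np.array([-16,16])/1e3
print(t);plan((t[0]-.01,-.15,.17,118),(t[0],t[1],.12,124.45),st=st,vmax=45,wmax=6)
E
```

```text
jig xy mm [-89.8 377.8] z 166.9 xaz 122.73 zax [-0.002 -0.    -1.   ] F jig [-0.8 -0.2 -3.3] t 23.275 open 10.7 grip 88.2
square_grip 0.65 [268. 258.]
square_corner 0.84 [233. 352.]
[(0.59, array([196., 109., 353., 343.]))]
held [-1.57  0.64 25.35 -0.16  0.18 -0.12] iou 0.7966234360440415 start 0.7689821124076843
[ 0.47779997 -0.35614098]
9 [[-37.6, -16.3, -0.9, 0.0, 0.0, -1.4], [-37.1, -17.2, -0.9, 0.0, 0.0, -1.4], [-36.7, -18.1, -0.9, 0.0, 0.0, -1.4], [-36.2, -19.0, -0.9, 0.0, 0.0, -1.4], [-37.3, -17.6, 10.0, 0.0, 0.0, -1.3], [-36.9, -18.4, 10.0, 0.0, 0.0, -1.3], [-36.5, -19.3, 10.0, 0.0, 0.0, -1.3], [-36.1, -20.1, 10.0, 0.0, 0.0, -1.3], [-35.6, -20.9, 10.0, 0.0, 0.0, -1.3]]
```

Emit:
servo_tool:
  commands:
    - [-37.6, -16.3, -0.9, 0, 0, -1.4]
    - [-37.1, -17.2, -0.9, 0, 0, -1.4]
    - [-36.7, -18.1, -0.9, 0, 0, -1.4]
    - [-36.2, -19, -0.9, 0, 0, -1.4]
    - [-37.3, -17.6, 10, 0, 0, -1.3]
    - [-36.9, -18.4, 10, 0, 0, -1.3]
    - [-36.5, -19.3, 10, 0, 0, -1.3]
    - [-36.1, -20.1, 10, 0, 0, -1.3]
    - [-25.6, -13, 10, 0, 0, -1.3]
    - [0, 0, 0, 0, 0, 0]
    - [0, 0, 0, 0, 0, 0]
    - [0, 0, 0, 0, 0, 0]

```text
time: 24.98
tool_pos: [0.4797, -0.3419, 0.1215]
eef_rot: [[-0.567, 0.824, -0.0], [0.824, 0.567, 0.001], [0.001, 0.0, -1.0]]
contact_force: [0.0, -0.5, -1.9]
opening: 0.0109
grip_force: 88.0
```

```bash
sed -i 's/^JO=.*/JO=np.array([.4906,-.3748]);JY=-10.55/' h.py; python3 -c "
from h import *
st=manip.observe();tostate(st)
im=manip.get_image('wrist')
for l in ('frame_corner','square_corner'):
    for d in manip.spot_point(im,l)[:1]: w=onplane(im,d['centre'],.012 if l[0]=='f' else st['tool_pos'][2]-.025,st);print(l,round(d['p'],2),np.round(d['centre']),np.round(tojig(w),1))
"
```

```text
jig xy mm [-16.8  30.4] z 121.5 xaz 135.06 zax [-0.     0.001 -1.   ] F jig [ 0.1 -0.5 -1.9] t 24.975 open 10.9 grip 88.0
frame_corner 0.58 [202. 334.] [42.1 72.4]
square_corner 0.73 [231. 353.] [26.8 73.9]
```

Emit:
servo_tool:
  commands:
    - [-2.1, -2.1, 0, 0, 0, 0]
    - [0, 0, 35, 0, 0, 0]
    - [0, 0, 30, 0, 0, 0]
    - [0, 0, 13, 0, 0, 0]
    - [0, 0, 0, 0, 0, 0]
    - [0, 0, 0, 0, 0, 0]

```text
time: 25.88
tool_pos: [0.4796, -0.3466, 0.0445]
eef_rot: [[-0.565, 0.825, 0.002], [0.825, 0.565, -0.001], [-0.002, 0.001, -1.0]]
contact_force: [-0.1, -0.2, -2.2]
opening: 0.0107
grip_force: 88.2
```

Emit:
servo_tool:
  commands:
    - [0, 0, 1.5, 0, 0, 0]
    - [0, 0, 1.5, 0, 0, 0]
    - [0, 0, 1.5, 0, 0, 0]
    - [0, 0, 0, 0, 0, 0]

```text
time: 26.38
tool_pos: [0.4786, -0.3463, 0.0388]
eef_rot: [[-0.565, 0.825, -0.001], [0.825, 0.565, 0.0], [0.0, -0.0, -1.0]]
contact_force: [-0.0, 0.5, -2.1]
opening: 0.0105
grip_force: 88.2
```

```bash
python3 -c "
from h import *
tostate(manip.observe())"
```

```text
jig xy mm [-17.   25.8] z 38.8 xaz 134.94 zax [-0.001  0.    -1.   ] F jig [-0.1  0.5 -2.1] t 26.375 open 10.5 grip 88.2
```

Emit:
servo_tool:
  commands:
    - [0, 0, 1, 0, 0, 0]
    - [0, 0, 1, 0, 0, 0]
    - [0, 0, 0, 0, 0, 0]
    - [0, 0, 0, 0, 0, 0]

```text
time: 26.88
tool_pos: [0.4787, -0.3463, 0.0369]
eef_rot: [[-0.565, 0.825, -0.0], [0.825, 0.565, 0.0], [0.0, -0.0, -1.0]]
contact_force: [0.5, 0.4, -1.6]
opening: 0.0108
grip_force: 88.2
```

Emit:
servo_tool:
  commands:
    - [0, 0, 1, 0, 0, 0]
    - [0, 0, 0, 0, 0, 0]
    - [0, 0, 0, 0, 0, 0]

```text
time: 27.25
tool_pos: [0.4787, -0.3463, 0.0359]
eef_rot: [[-0.565, 0.825, -0.0], [0.825, 0.565, 0.0], [0.0, -0.0, -1.0]]
contact_force: [0.8, 0.3, -2.7]
opening: 0.0107
grip_force: 88.2
```

Emit:
servo_tool:
  commands:
    - [0, 0, 1, 0, 0, 0]
    - [0, 0, 0, 0, 0, 0]
    - [0, 0, 0, 0, 0, 0]

```text
time: 27.62
tool_pos: [0.4788, -0.3463, 0.0351]
eef_rot: [[-0.565, 0.825, -0.0], [0.825, 0.565, -0.0], [-0.0, -0.0, -1.0]]
contact_force: [-0.3, 0.0, 1.6]
opening: 0.0108
grip_force: 88.5
```

Emit:
servo_tool:
  commands:
    - [0, 0, 0.6, 0, 0, 0]
    - [0, 0, 0, 0, 0, 0]
    - [0, 0, 0, 0, 0, 0]

```text
time: 28.0
tool_pos: [0.4788, -0.3463, 0.0351]
eef_rot: [[-0.565, 0.825, -0.0], [0.825, 0.565, -0.001], [-0.0, -0.0, -1.0]]
contact_force: [-2.3, 0.7, 7.0]
opening: 0.0107
grip_force: 89.6
```

Emit:
servo_tool:
  commands:
    - [0, 0, -0.8, 0, 0, 0]
    - [-2.8, 2.8, 0, 0, 0, 0]
    - [-2.8, 2.8, 0, 0, 0, 0]
    - [-2.8, 2.8, 0, 0, 0, 0]
    - [0, 0, 0, 0, 0, 0]
    - [0, 0, 0, 0, 0, 0]

```text
time: 28.75
tool_pos: [0.4905, -0.3486, 0.0351]
eef_rot: [[-0.565, 0.825, -0.0], [0.825, 0.565, -0.0], [-0.0, -0.0, -1.0]]
contact_force: [-1.5, 0.3, 3.0]
opening: 0.0109
grip_force: 88.9
```

```bash
python3 -c "
from h import *
tostate(manip.observe())"
```

```text
jig xy mm [-4.9 25.7] z 35.1 xaz 134.93 zax [-0. -0. -1.] F jig [-1.5  0.   3. ] t 28.75 open 10.9 grip 88.9
```

Emit:
servo_tool:
  commands:
    - [1.7, 1.7, -0.3, 0, 0, 0]
    - [1.8, 1.8, 0, 0, 0, 0]
    - [0, 0, 0, 0, 0, 0]
    - [-1.4, 1.4, 0, 0, 0, 0]
    - [-1.4, 1.4, 0, 0, 0, 0]
    - [0, 0, 0, 0, 0, 0]
    - [0, 0, 0, 0, 0, 0]

```text
time: 29.62
tool_pos: [0.4952, -0.3444, 0.0353]
eef_rot: [[-0.565, 0.825, -0.0], [0.825, 0.565, 0.0], [0.0, -0.0, -1.0]]
contact_force: [0.2, 1.6, -2.8]
opening: 0.0106
grip_force: 88.1
```

```bash
python3 -c "
from h import *
tostate(manip.observe())"
```

```text
jig xy mm [-1.1 30.7] z 35.3 xaz 134.93 zax [-0.  0. -1.] F jig [-0.1  1.6 -2.8] t 29.625 open 10.6 grip 88.1
```

Emit:
servo_tool:
  commands:
    - [0, 1.4, 0.2, 0, 0, 0]
    - [0, 1.4, 0, 0, 0, 0]
    - [0, 0, 0, 0, 0, 0]
    - [0, 0, 0, 0, 0, 0]

```text
time: 30.12
tool_pos: [0.4957, -0.3439, 0.0352]
eef_rot: [[-0.564, 0.826, -0.003], [0.826, 0.564, -0.001], [0.001, -0.004, -1.0]]
contact_force: [-4.3, -1.5, 1.7]
opening: 0.0107
grip_force: 88.9
```

```bash
python3 -c "
from h import *
tostate(manip.observe())"
```

```text
jig xy mm [-0.6 31.3] z 35.2 xaz 134.87 zax [-0.003 -0.001 -1.   ] F jig [-4.  -2.3  1.7] t 30.125 open 10.7 grip 88.9
```

Emit:
servo_tool:
  commands:
    - [0.7, 0.7, 0, 0, 0, 0]
    - [0.7, 0.7, 0, 0, 0, 0]
    - [0, 0, 0, 0, 0, 0]
    - [0, 0, 0, 0, 0, 0]

```text
time: 30.62
tool_pos: [0.4959, -0.3429, 0.0353]
eef_rot: [[-0.563, 0.826, -0.004], [0.826, 0.563, -0.002], [-0.0, -0.004, -1.0]]
contact_force: [-4.8, -3.1, 1.4]
opening: 0.0105
grip_force: 88.7
```

```bash
python3 -c "
from h import *
tostate(manip.observe())"
```

```text
jig xy mm [-0.7 32.4] z 35.3 xaz 134.83 zax [-0.004 -0.002 -1.   ] F jig [-4.1 -3.9  1.4] t 30.625 open 10.5 grip 88.7
```

Emit:
servo_tool:
  commands:
    - [0.7, 0.7, 0, 0, 0, 0]
    - [0.7, 0.7, 0, 0, 0, 0]
    - [0, 0, 0, 0, 0, 0]
    - [0, 0, 0, 0, 0, 0]

```text
time: 31.12
tool_pos: [0.4961, -0.3416, 0.0353]
eef_rot: [[-0.563, 0.826, -0.004], [0.826, 0.563, -0.003], [-0.001, -0.005, -1.0]]
contact_force: [-4.9, -4.3, 2.7]
opening: 0.0108
grip_force: 88.7
```

```bash
python3 -c "
from h import *
tostate(manip.observe())"
```

```text
jig xy mm [-0.7 33.7] z 35.3 xaz 134.83 zax [-0.004 -0.003 -1.   ] F jig [-4.1 -5.1  2.7] t 31.125 open 10.8 grip 88.7
```

Emit:
servo_tool:
  commands:
    - [0.7, 0.7, 0, 0, 0, 0]
    - [0.7, 0.7, 0, 0, 0, 0]
    - [0, 0, 0, 0, 0, 0]
    - [0, 0, 0, 0, 0, 0]

```text
time: 31.62
tool_pos: [0.4961, -0.3415, 0.0354]
eef_rot: [[-0.563, 0.827, -0.004], [0.827, 0.563, -0.006], [-0.002, -0.007, -1.0]]
contact_force: [-4.8, -7.3, 1.7]
opening: 0.0106
grip_force: 88.7
```

```bash
python3 -c "
from h import *
tostate(manip.observe())"
```

```text
jig xy mm [-0.7 33.8] z 35.4 xaz 134.78 zax [-0.004 -0.006 -1.   ] F jig [-3.4 -8.   1.7] t 31.625 open 10.6 grip 88.7
```

Emit:
servo_tool:
  commands:
    - [-2, -2, 0, 0, 0, 0]
    - [-1.4, 1.4, 0, 0, 0, 0]
    - [-1.4, 1.4, 0, 0, 0, 0]
    - [0, 0, 0, 0, 0, 0]
    - [0, 0, 0, 0, 0, 0]

```text
time: 32.25
tool_pos: [0.4962, -0.3417, 0.0354]
eef_rot: [[-0.563, 0.826, -0.011], [0.826, 0.563, -0.001], [0.005, -0.01, -1.0]]
contact_force: [-13.2, -1.1, 12.2]
opening: 0.0106
grip_force: 90.2
```

```bash
python3 -c "
from h import *
tostate(manip.observe())"
```

```text
jig xy mm [-0.6 33.6] z 35.4 xaz 134.81 zax [-0.011 -0.001 -1.   ] F jig [-12.8  -3.5  12.2] t 32.25 open 10.6 grip 90.2
```

Emit:
servo_tool:
  commands:
    - [2.1, -2.1, 0, 0, 0, 0]
    - [1.4, 1.4, 0, -0.5, 0, 0]
    - [0.7, 0.7, -0.3, 0, 0, 0]
    - [0, 0, 0, 0, 0, 0]
    - [0, 0, 0, 0, 0, 0]
    - [0, 0, 0, 0, 0, 0]

```text
time: 33.0
tool_pos: [0.4962, -0.3414, 0.0352]
eef_rot: [[-0.563, 0.827, 0.001], [0.827, 0.563, -0.0], [-0.001, 0.001, -1.0]]
contact_force: [-5.8, -8.3, 0.7]
opening: 0.0105
grip_force: 88.7
```

```bash
python3 -c "
from h import *
st=manip.observe();tostate(st);print(np.round(st['moment'],2))"
```

```text
jig xy mm [-0.6 33.8] z 35.2 xaz 134.79 zax [ 0.001 -0.    -1.   ] F jig [-4.2 -9.2  0.7] t 33.0 open 10.5 grip 88.7
[-1.77  1.43  0.08]
```

Emit:
servo_tool:
  commands:
    - [-1.7, 0.7, 0, 0, 0, 0]
    - [0, 0, 0, 0, 0, 0]
    - [0, 0, 0, 0, 0, 0]
    - [0, 0, 0, 0, 0, 0]

```text
time: 33.5
tool_pos: [0.4962, -0.3415, 0.0352]
eef_rot: [[-0.563, 0.827, -0.002], [0.827, 0.563, 0.001], [0.002, -0.001, -1.0]]
contact_force: [-9.9, -5.7, 4.6]
opening: 0.0109
grip_force: 89.2
```

```bash
python3 -c "
from h import *
st=manip.observe();tostate(st);print(np.round(st['moment'],2))"
```

```text
jig xy mm [-0.6 33.8] z 35.2 xaz 134.8 zax [-0.002  0.001 -1.   ] F jig [-8.7 -7.5  4.6] t 33.5 open 10.9 grip 89.2
[-1.29  2.05  0.07]
```

Emit:
servo_tool:
  commands:
    - [0, 0, -0.3, 0, 0, 0]
    - [0, 0, 0, 0, 0, 0]
    - [0, 0, 0, 0, 0, 0]
    - [0, 0, 0, 0, 0, 0]
    - [0, 0, 0, 0, 0, 0]

```text
time: 34.12
tool_pos: [0.4961, -0.3414, 0.0352]
eef_rot: [[-0.563, 0.827, -0.002], [0.827, 0.563, 0.001], [0.002, -0.001, -1.0]]
contact_force: [-8.6, -6.4, 2.2]
opening: 0.0106
grip_force: 88.7
```

```bash
python3 -c "
from h import *
st=manip.observe();tostate(st)
f=np.array(tojig(np.array(st['contact_force'])[:2]+JO))/1e3
ok=(-10<f[0]<-6.5) and (-10<f[1]<-6.5) and st['grip_force']>60
im=manip.get_image('wrist')
for l in ('frame_corner','square_corner'):
    for d in manip.spot_point(im,l)[:1]: print(l,round(d['p'],2),np.round(tojig(onplane(im,d['centre'],.012,st)),1))
print(ok)
if ok: print(manip.close_job())
"
```

```text
jig xy mm [-0.7 33.8] z 35.2 xaz 134.8 zax [-0.002  0.001 -1.   ] F jig [-7.3 -7.9  2.2] t 34.125 open 10.6 grip 88.7
frame_corner 0.84 [43.6 74.2]
square_corner 0.86 [42.2 75.7]
True
the job is handed in; nothing more can be done
None
```

I handed the job in at about 34 s: the rail was closed tight on the stile and released, and the square was still gripped and pressing into the corner at 7.3 N toward the rail and 7.9 N toward the stile; I don't have the verdict, and with no picture views left the square's final fit rests on force and position readings only.

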